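# Tighten the channel bolt under an upturned seat with a T-handle box wrench

## Task

The hex bolt at the bottom of the steel channel under the upturned yellow seat is only finger-tight, and it lies too deep for fingers. Take the T-handle wrench that fits it, the middle-sized of the three in the stand, turn the bolt clockwise until it stops fully home, then stand that wrench back upright in its empty tube. Leave the other two wrenches standing and the other things on the bench and seat where they are.

Things in the scene. Friction and masses are not known exactly. Their poses are not given: they have to be found in the camera images.
- bolt (a joint): Turn of the hex bolt, rad, growing clockwise seen from above: starts 0.4 to 1.1, hard stop (fully home) at 3.0. Friction about 0.35 N m; stays where left; its height does not change. Head 22 mm across flats. The direction of its flats is random and given by no reading (it repeats every 60 degrees; the right wrench has about 7 degrees of play each way).
- bolt_seat (a point): Point on the bolt's axis, on the head's round flange (31 mm across), where the rim of a fully seated wrench rests. Hex flats rise 10 mm above it, then a 3 mm cone tapers to 17 mm across. z up, x across the channel. The bolt is midway between the channel walls, up to 50 mm off the middle of its length.
- seat: Upturned yellow seat, 400 (x) by 440 (y) mm, fixed; origin on the bench under its centre, z up. Black steel pan on top, 76 mm above the bench. Grey U-channel along y, 340 long, over x = -120 mm: 50 wide inside, walls 4 thick, edges 125 mm above the bench. Two upright black plates at y = +-165, x 0 to 150, tops at 124 mm.
- wrench_mid: T-handle box wrench, 150 mm tall, about 360 g, upright in a stand tube. Foot: hexagonal steel box, open below, 30.6 mm over flats, 26 long; hex bore 23.6 mm across flats, 18 deep, two flats square to x. Shaft 14 mm thick; black flat-sided T-handle 105 long (y), 18 thick, 24 high. Origin: centre of lower end, z up. Fits the bolt, and stands there when let go.
- wrench_mid_handle (a point): Centre of the middle-sized wrench's T-handle, 138 mm above the wrench's lower end; y along the handle, z up the shaft.
- wrench_small: T-handle box wrench, 150 mm tall, about 240 g, upright in a stand tube. Foot: hexagonal steel box, open below, 24.6 mm over flats, 26 long; hex bore 18.6 mm across flats, 18 deep, two flats square to x. Shaft 11 mm thick; black flat-sided T-handle 85 long (y), 18 thick, 24 high. Origin: centre of lower end, z up. Too small for the bolt.
- wrench_big: T-handle box wrench, 150 mm tall, about 500 g, upright in a stand tube. Foot: hexagonal steel box, open below, 36.4 mm over flats, 26 long; hex bore 28.8 mm across flats, 18 deep, two flats square to x. Shaft 18 mm thick; black flat-sided T-handle 125 long (y), 18 thick, 24 high. Origin: centre of lower end, z up. Too big for the bolt.
- stand: Wrench stand, fixed: foot plate 250 (x) by 80 (y) by 5 mm with three upright square tubes in a row along x, 85 mm apart, each 48 mm wide inside, 54 mm outside, its mouth 80 mm above the bench. Origin on the bench under its centre.
- tube0 (a point): Centre of the floor of the stand's tube at its -x end, 5 mm above the bench; the wrench's lower end rests here.
- tube1 (a point): The same for the middle tube.
- tube2 (a point): The same for the tube at the +x end.
- tin: Closed glue tin, 84 mm across, 95 mm high; origin at the centre of its underside. Bystander.
- tin_lid: Round tin lid, 86 mm across, 9 mm thick, lying on the seat's pan beyond the channel; origin at the centre of its underside. Bystander.
- brush: Flat paint brush, 200 mm long along x, lying on the bench; origin under its middle. Bystander.
- hammer: Hammer with a wooden handle, 260 mm long along x, lying on the bench; origin under its middle. Bystander.
- angle_plate: Black steel angle, foot 130 by 50 mm, one end turned up to 50 mm; origin under the middle of its foot. Bystander.
- spare_bolt: Loose spare hex bolt, 55 mm long, lying on the seat's pan beyond the channel. Bystander.

How it is judged:
On the way, in this order (a step that is already met when the one before it is completed fails the run):
1. the middle-sized wrench is fully on the bolt head while the bolt is not yet home (distance between wrench_mid and bolt_seat below 0.008 m and angle between wrench_mid's own z axis and vertical below 0.15 rad and not (value of joint bolt above 2.85 rad)), for 0.1 s.
2. the bolt is turned home with the wrench on it (distance between wrench_mid and bolt_seat below 0.008 m and angle between wrench_mid's own z axis and vertical below 0.15 rad and value of joint bolt above 2.85 rad), for 0.2 s.
3. the wrench is off the bolt and back down in a tube of the stand (((horizontal distance between wrench_mid and tube0 below 0.014 m and height (world z) of wrench_mid below 0.012 m) or (horizontal distance between wrench_mid and tube1 below 0.014 m and height (world z) of wrench_mid below 0.012 m) or (horizontal distance between wrench_mid and tube2 below 0.014 m and height (world z) of wrench_mid below 0.012 m))), for 0.2 s.
At the end, for the whole second after the job is handed in: The bolt is within 0.15 rad of its stop and the middle-sized wrench stands at rest in a tube of the stand: within 14 mm of its centre, at most 7 mm above its floor, upright within 0.2 rad. Bystanders moved under 40 mm, other wrenches under 30 mm and still upright (value of joint bolt above 2.85 rad and ((horizontal distance between wrench_mid and tube0 below 0.014 m and height (world z) of wrench_mid below 0.012 m) or (horizontal distance between wrench_mid and tube1 below 0.014 m and height (world z) of wrench_mid below 0.012 m) or (horizontal distance between wrench_mid and tube2 below 0.014 m and height (world z) of wrench_mid below 0.012 m)) and angle between wrench_mid's own z axis and vertical below 0.2 rad and linear speed of wrench_mid below 0.03 m/s); the robot touches nothing.
It fails at once if a thing lying on the bench is moved more than 40 mm (distance of any of tin, brush, hammer, angle_plate from where it was at the start of the episode above 0.04 m).
It fails at once if the lid or the spare bolt on the seat is moved more than 40 mm (distance of any of tin_lid, spare_bolt from where it was at the start of the episode above 0.04 m).
It fails at once if the small wrench is taken or pushed over (distance of wrench_small from where it was at the start of the episode above 0.03 m or angle between wrench_small's own z axis and vertical above 0.4 rad).
It fails at once if the big wrench is taken or pushed over (distance of wrench_big from where it was at the start of the episode above 0.03 m or angle between wrench_big's own z axis and vertical above 0.4 rad).
It also fails if it takes over 64 s, if anything falls off the work surface, if the arm or the gripper's body presses on something with over 40 N, if the wrist force passes 120 N, or if a joint passes its speed limit or range.

## Robot

A 6-joint arm with a two-finger parallel gripper is mounted at the origin on the work surface. World frame = base frame: x ahead of the robot, y to its left, z up, the work surface at z = 0. Lengths are in m, angles in rad, forces in N, time in s.
With the tool pointing down it reaches from about 0.25 to 0.775 m from the base axis. Payload 8.9 kg.
Tool frame: the origin (TCP) lies at the very end of the fingers, on their centre line; the grasp point (between the pads) lies 19 mm behind it (tcp_to_grasp is the z of the grasp point in the tool frame, in m); z points along the fingers, y is the line along which they close (so a half turn about z gives the same grasp; the last joint's range is limited). The gripper opens to 85 mm and grips with 20 to 120 N. Pads are 22 mm wide; open, the fingers measure 114 mm over their backs; the gripper's body (76 mm by 85 mm) begins 54 mm behind the grasp point. The pads swing forward as they close: fully open they stand 13 mm farther back than shut.
Start: joints at [1.13, 0.291, -0.153, 1.127, 0, 1.431], TCP at [0.156, 0.501, 0.231] pointing down, gripper open.
Joint ranges: [-2.52, 2.52], [-0.91, 1.74], [-1.3, 1.37], [-1.96, 2.02], [-1.52, 1.47], [-3.14, 3.14]. Speed limits (rad/s): [2.22, 2.22, 2.79, 3.14, 3.14, 3.14].

## Interface

Orientations are given as [roll, pitch, yaw] about the fixed x, y, z axes, in that order (R = Rz(yaw) Ry(pitch) Rx(roll)).
In Python, from cell import * gives the robot as it stands. The module is installed in compiled form; this text tells all that it offers. Calls block until the motion is done:
- reach(position, orientation): joint-space move of the TCP to a pose.
- move_l(position, rotation=None, max_speed=0.15): straight line of the TCP; rotation=None keeps the orientation; max_speed is the mean speed in m/s.
- set_joints(angles): joint-space move.
- move_gripper(opening, grasp_force=None): finger opening in m; grasp_force is the grip in N (None keeps the last); returns when the fingers have stopped.
- dwell(seconds).
- solve_ik(position, orientation): joint angles nearest the present ones, or None.
- sense(): the state.
- grab_frame(name): name is "side" or "top" or "wrist"; returns a dict with "color" (400x640x3 uint8, red, green, blue), "mtx" (3x3 intrinsics, pixels), "k1" (the pictures are not rectified: a ray, as slopes to the right and down, at radius r is drawn at 1 + k1 r^2 times it, then the intrinsics apply), "world_from_camera" (4x4, takes a point from camera to world coordinates); the wrist camera has in their place "hand_eye" (4x4, takes a point from camera to tool coordinates, whose origin is the TCP and whose axes are the flange's). Camera axes: x right, y up, looking along -z (the intrinsics and any distortion apply to the point x, -y, -z); pixel columns grow to the right and rows downward; lengths in m; the calibration is good to about 2 mm. A picture is of the moment at which its call begins: read the wrist's pose just before it. There is no depth.
A pose or a line that the arm cannot do raises Unreachable and nothing moves.
- sign_off(): hands the job in; it is judged then, once.
The state is a dict: "time": time; "joints": joint angles; "dq": joint speeds; "joint_torque": joint torques, N m; "position": TCP position; "ee_rot": TCP orientation; "wrist_force": force on the tool from outside, world axes, zero at the start; "ft_torque": the same for the moment, N m; "opening": finger opening in m; "grip_force": force on a finger pad.
Only numpy, scipy, OpenCV 4.12 (cv2) and the standard library are available. Lean on these libraries where they do the work, as an engineer would, in place of code of your own. Each camera call takes 0.05 s, during which the arm holds its last target. There are 200 camera calls.

## Working session

There is one attempt and no reset: what is moved stays moved. The work goes in short steps, each a Python script; the robot and the scene stay as the last script left them, time stands still between calls to the robot, and variables do not carry over. Pictures are saved under pics/ and viewed, at most 10 in all, crops included, and the job is handed in when it is done.

```bash
mkdir -p pics; cat > h.py <<'E'
from cell import *
import numpy as np, cv2
def save(name,fn):
    s=sense(); f=grab_frame(name); np.savez('pics/'+fn+'.npz',s_pos=s['position'],s_rot=s['ee_rot'],**f)
    cv2.imwrite('pics/'+fn+'.png',f['color'][:,:,::-1]); return f,s
E
python3 - <<'E'
from h import *
for n in ['top','side']:
    f,s=save(n,n+'0'); print(n,f['mtx'],f['k1'],f['world_from_camera'])
print(s)
E
```

```text
top [[386.14582666   0.         316.55061436]
 [  0.         386.14582666 200.7320117 ]
 [  0.           0.           1.        ]] 0.01120363834567668 [[-0.0294727   0.9939918  -0.10541186  0.47295792]
 [-0.99933658 -0.03155893 -0.01817792 -0.0094565 ]
 [-0.02139539  0.10480618  0.99426249  1.22126019]
 [ 0.          0.          0.          1.        ]]
side [[373.03049005   0.         314.40547   ]
 [  0.         373.03049005 199.92944287]
 [  0.           0.           1.        ]] -0.03700533872952776 [[-0.9846675   0.06749874 -0.16085347  0.40832263]
 [-0.17363054 -0.46806009  0.86647111  0.84993782]
 [-0.01680338  0.88111502  0.4726034   0.57271549]
 [ 0.          0.          0.          1.        ]]
{'time': 0.05, 'joints': array([ 1.12966935e+00,  2.91257815e-01, -1.54099835e-01,  1.12669454e+00,
        9.42049475e-06,  1.43152183e+00]), 'dq': array([ 0.00021896, -0.00023523,  0.00214122,  0.00029137, -0.00043231,
        0.00072712]), 'joint_torque': array([ 1.33289155e-03, -5.38498771e+01,  3.32277095e+01,  9.13464173e-03,
       -2.81174462e-04,  5.98452701e-06]), 'position': array([0.15587643, 0.50088576, 0.23075386]), 'ee_rot': array([-3.14035026e+00, -1.83673951e-04,  2.83974006e+00]), 'wrist_force': array([ 0.65938284, -0.77356838, -0.35288905]), 'ft_torque': array([ 0.02187382, -0.00478126, -0.01975746]), 'grip_force': 0.0, 'opening': 0.08557724129199601}
```

View pics/top0.png

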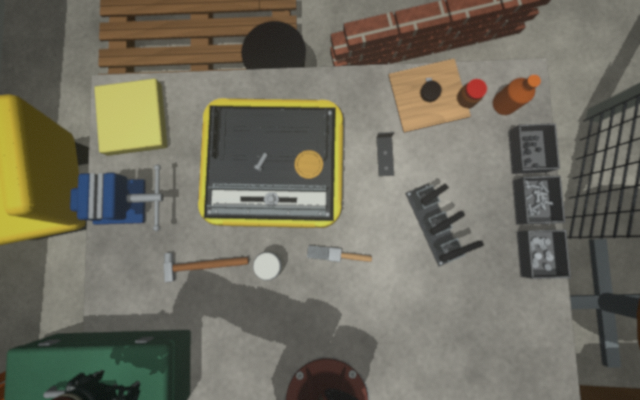

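View pics/side0.png

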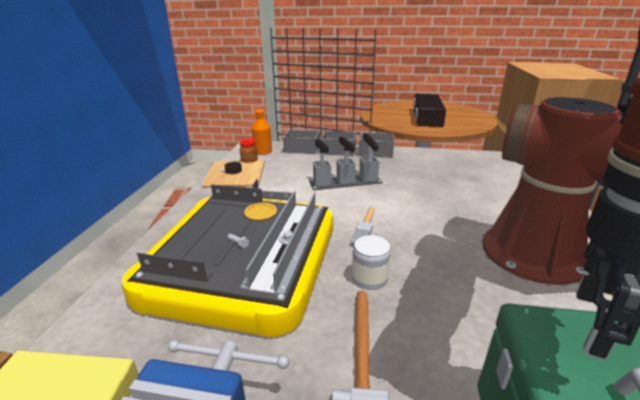

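The top view shows the bolt at about (271,199), the stand around (440,222), and the handles at about (432,187), (445,217) and (463,247), the last being the longest. The side view agrees. I'll move in for wrist views of both.

```bash
cat >> h.py <<'E'
from scipy.spatial.transform import Rotation as Ro
def T_of(f,s=None):
    if 'world_from_camera' in f: return np.array(f['world_from_camera'])
    p=f['s_pos'] if s is None else s['position']; r=f['s_rot'] if s is None else s['ee_rot']
    T=np.eye(4); T[:3,:3]=Ro.from_euler('xyz',r).as_matrix(); T[:3,3]=p
    return T@np.array(f['hand_eye'])
def ray(f,uv,s=None):
    T=T_of(f,s); n=cv2.undistortPoints(np.array([[uv]],float),np.array(f['mtx']),np.array([float(f['k1']),0,0,0]))[0,0]
    d=T[:3,:3]@np.array([n[0],-n[1],-1]); return T[:3,3],d
def at_z(f,uv,z,s=None):
    o,d=ray(f,uv,s); return o+d*(z-o[2])/d[2]
def proj(f,P,s=None):
    T=T_of(f,s); q=(np.atleast_2d(P)-T[:3,3])@T[:3,:3]
    q=q*[1,-1,-1]
    return cv2.projectPoints(q.reshape(-1,1,3),np.zeros(3),np.zeros(3),np.array(f['mtx']),np.array([float(f['k1']),0,0,0]))[0][:,0]
def load(fn): return dict(np.load('pics/'+fn+'.npz'))
def down(yaw): return [np.pi,0,yaw]
E
python3 - <<'E'
from h import *
f=load('top0')
print('bolt',at_z(f,(271,199),.09)); 
for uv in [(432,187),(445,217),(463,247)]: print(at_z(f,uv,.14))
for uv in [(201,100),(342,100),(342,222),(200,222)]: print('seat',at_z(f,uv,.06))
w=grab_frame('wrist'); print(w['hand_eye'],w['mtx'],w['k1'])
E
python3 - <<'E'
import cv2
i=cv2.imread('pics/top0.png')
a=cv2.resize(i[165:275,390:500],(550,550),interpolation=cv2.INTER_CUBIC)
cv2.imwrite('pics/top_c.png',a)
E
```

```text
bolt [0.6023108  0.14563808 0.09      ]
[ 0.61603855 -0.31468312  0.14      ]
[ 0.53079191 -0.34540956  0.14      ]
[ 0.44671066 -0.38914665  0.14      ]
seat [0.92395432 0.36346637 0.06      ]
seat [ 0.90774286 -0.07644107  0.06      ]
seat [ 0.52946152 -0.06272903  0.06      ]
seat [0.54262706 0.36598331 0.06      ]
[[ 7.65331681e-04  9.60669038e-01  2.77694822e-01  7.24867971e-02]
 [ 9.99999679e-01 -8.01206064e-04  1.57094156e-05 -9.09421989e-04]
 [ 2.37582324e-04  2.77694720e-01 -9.60669343e-01 -1.43213209e-01]
 [ 0.00000000e+00  0.00000000e+00  0.00000000e+00  1.00000000e+00]] [[286.11368205   0.         317.43317991]
 [  0.         286.11368205 193.36768794]
 [  0.           0.           1.        ]] 0.008469493393177221
```

View pics/top_c.png

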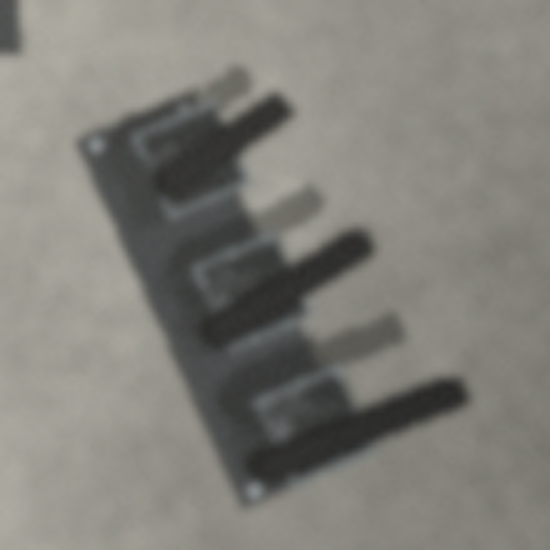

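Handle lengths in the crop are in the ratio 144:178:212, matching 85:105:125, so the middle handle (about 213,332 to 365,240 in the crop) is the mid wrench. Next, close wrist views of the stand and bolt.

```bash
python3 - <<'E'
from h import *
for y in (2.11,-1.03): print(y,solve_ik([.54,-.36,.30],down(y)))
for y in np.arange(-3,3.2,.5): print(round(y,2),None if (q:=solve_ik([.60,.146,.30],down(y))) is None else np.round(q,2))
q=solve_ik([.60,.146,.26],down(0.0))
reach([.60,.146,.26],down(0.0)); save('wrist','w_bolt')
print(sense()['time'],sense()['position'])
try:
    reach([.54,-.35,.30],down(-1.03)); save('wrist','w_stand'); print(sense()['time'])
except Exception as e: print(repr(e))
E
```

```text
2.11 [-0.70056695  0.52353502  0.37981963  1.42708094  0.          0.3310257 ]
-1.03 [-0.70056695  0.52353502  0.37981963  1.42708094  0.         -2.81215961]
-3.0 [ 0.12  0.45  0.27  1.38  0.   -0.02]
-2.5 [ 0.12  0.45  0.27  1.38  0.   -0.52]
-2.0 [ 0.12  0.45  0.27  1.38  0.   -1.02]
-1.5 [ 0.12  0.45  0.27  1.38  0.   -1.52]
-1.0 [ 0.12  0.45  0.27  1.38  0.   -2.02]
-0.5 [ 0.12  0.45  0.27  1.38  0.   -2.52]
0.0 [ 0.12  0.45  0.27  1.38  0.   -3.02]
0.5 [0.12 0.45 0.27 1.38 0.   2.76]
1.0 [0.12 0.45 0.27 1.38 0.   2.26]
1.5 [0.12 0.45 0.27 1.38 0.   1.76]
2.0 [0.12 0.45 0.27 1.38 0.   1.26]
2.5 [0.12 0.45 0.27 1.38 0.   0.76]
3.0 [0.12 0.45 0.27 1.38 0.   0.26]
3.8917 [0.59992557 0.14623125 0.2600054 ]
5.7583
```

View pics/w_bolt.png

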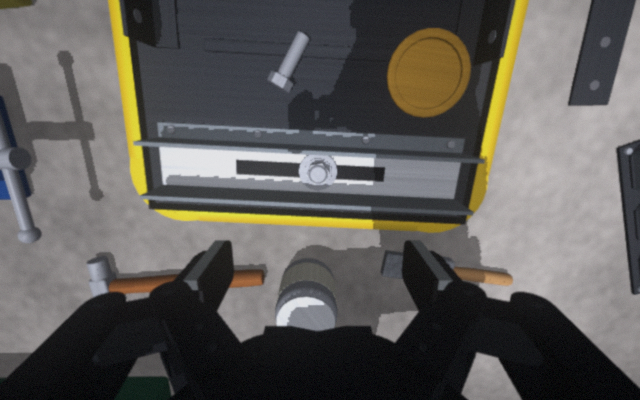

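View pics/w_stand.png

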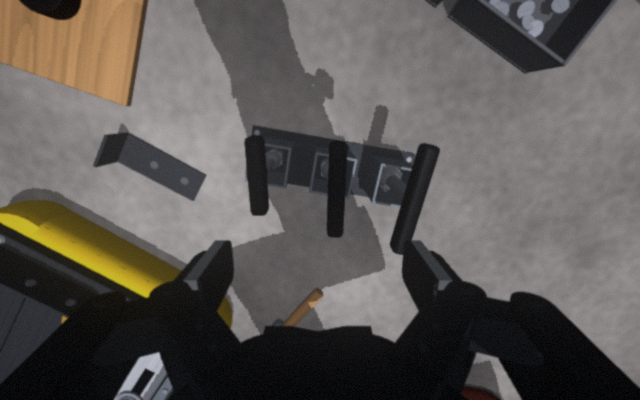

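The wrist views show the bolt flange centred near (319,171) with a small hex head. The mid handle runs from (337,142) to (336,236). Now turning those into positions.

```bash
python3 - <<'E'
from h import *
f=load('w_bolt')
for z in (.08,.09): print('bolt',at_z(f,(318,171),z))
t=load('top0'); print('top',at_z(t,(271,199),.08))
# triangulate wrist/top
def tri(a,b):
    (o1,d1),(o2,d2)=a,b; A=np.c_[d1,-d2]; x=np.linalg.lstsq(A,o2-o1,rcond=None)[0]; return o1+d1*x[0],o2+d2*x[1]
print(tri(ray(f,(318,171)),ray(t,(271,199))))
e=[at_z(f,uv,.125) for uv in ((135,143),(484,160),(150,208),(472,213))]; print('edges',e)
w=load('w_stand')
for n,a,b in (('s',(256,136),(261,215)),('m',(338,141),(336,237)),('b',(432,145),(400,252))):
    A,B=at_z(w,a,.155),at_z(w,b,.155); print(n,(A+B)/2,np.linalg.norm(A-B),np.degrees(np.arctan2(*(A-B)[[1,0]])))
for uv in ((257,130),(409,159)): print('plate',at_z(w,uv,.005))
c=f['color'][130:215,275:365,::-1]; cv2.imwrite('pics/b_c.png',cv2.resize(c,(720,680),interpolation=cv2.INTER_CUBIC))
E
```

```text
bolt [0.60153017 0.14520946 0.08      ]
bolt [0.60359838 0.1452328  0.09      ]
top [0.60345424 0.14700907 0.08      ]
(array([0.60298941, 0.14522593, 0.08705557]), array([0.60263941, 0.14603209, 0.08712607]))
edges [array([0.63796711, 0.32102378, 0.125     ]), array([ 0.62185204, -0.01679714,  0.125     ]), array([0.57202396, 0.31739599, 0.125     ]), array([ 0.56685722, -0.0134425 ,  0.125     ])]
s [ 0.59266213 -0.32193706  0.155     ] 0.08328557383626797 -58.620822302838256
m [ 0.51535694 -0.35076848  0.155     ] 0.10410083785677822 -58.93167927781156
b [ 0.43880535 -0.38405074  0.155     ] 0.12034736460579036 -69.60590266528152
plate [ 0.63771987 -0.33890559  0.005     ]
plate [ 0.41701511 -0.42114512  0.005     ]
```

View pics/b_c.png

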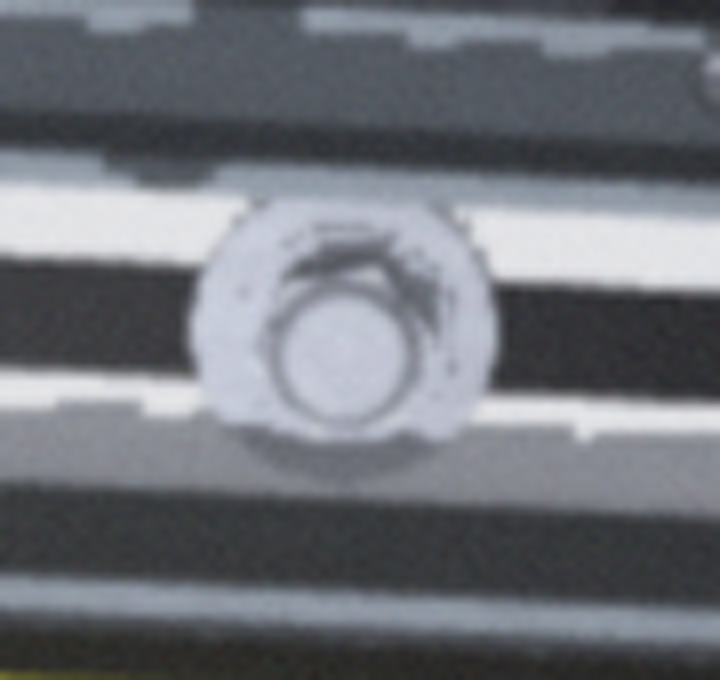

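The crop shows the round cone top at about (345,355) inside the flange, and the flats are too faint to read their direction. I'll take closer oblique views.

```bash
python3 - <<'E'
from h import *
B=np.array([.6027,.1455,.09]); C=[]
for i,(p,y) in enumerate((([.545,.146,.145],0),([.602,.183,.15],1.57),([.602,.108,.15],-1.57))):
    if i==0: reach([.545,.146,.25],down(y))
    else: reach([p[0],p[1],.18],down(y))
    move_l(p,down(y)); dwell(.15)
    f,s=save('wrist',f'wb{i}'); u=proj(f,B,s)[0]; print(u)
    u=np.round(u).astype(int); c=f['color'][u[1]-32:u[1]+32,u[0]-32:u[0]+32,::-1]; print(c.shape)
    C.append(cv2.resize(c,(400,400) if i<0 else (266,266),interpolation=cv2.INTER_CUBIC))
move_l([.602,.108,.22],down(-1.57),.2)
cv2.imwrite('pics/mont.png',np.hstack(C)); print(sense()['time'],sense()['wrist_force'])
E
```

```text
[317.75317262 128.21284869]
(64, 64, 3)
[320.13409051 252.63558835]
(64, 64, 3)
[314.5436431  253.17316223]
(64, 64, 3)
16.9083 [ 0.09067765 -0.50693709 -0.34732846]
```

View pics/mont.png

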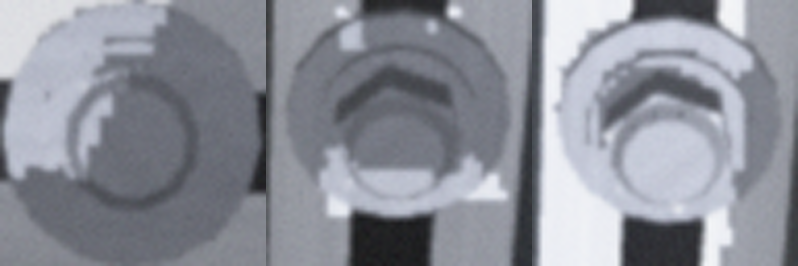

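Views 1 and 2 clearly show a hex corner: apex at (388,67) in view 1 and (656,70) in view 2, with faces down to (337,108)/(450,90) and (603,105)/(720,90). I'll fit position and angle from these.

```bash
python3 - <<'E'
from h import *
from scipy.optimize import least_squares
k=64/266
def pc(v,x,y): 
    ox=(266,532)[v]; o=((288,221),(283,221))[v]; return ((x-ox+.5)*k+o[0]-.5,(y+.5)*k+o[1]-.5)
up=[[(337,108),(388,67),(450,90)],[(603,105),(656,70),(720,90)]]
lo=[[(335,122),(388,90),(450,107)],[(603,130),(656,93),(720,108)]]
F=[load('wb1'),load('wb2')]
R=.011/np.cos(np.pi/6)
def res(p,full=False):
    r=[]
    for v in (0,1):
        base=np.pi*v # image right: yaw1.57 -> tool y dir = yaw-90=0 => +x ; apex toward +y
        for pts,h in ((up,0),(lo,.010)):
            for j,q in enumerate(pts[v]):
                # v0: left=-x: angles 90+60,90,30 ; v1: apex -y, right=-x
                a=p[3]+base+np.radians(90+60-60*j)
                P=p[:3]+[R*np.cos(a),R*np.sin(a),h]
                r.append(proj(F[v],P)[0]-pc(v,*q))
    return np.ravel(r)
s=least_squares(res,[.6027,.1455,.087,0],x_scale=[.01,.01,.01,.2],loss='soft_l1'); print(s.x,np.degrees(s.x[3])); print(res(s.x).reshape(-1,2).round(1))
for v,(x,y) in enumerate(((399,114),(669,118))): print('flange',at_z(F[v],pc(v,x,y),s.x[2]))
print('flange0',at_z(load('wb0'),((131+.5)*k+318-32-.5,(134+.5)*k+128-32-.5),s.x[2]))
E
```

```text
[0.60221859 0.14543158 0.08680623 0.16607421] 9.515351259951613
[[-0.1 -0.8]
 [-0.1 -0.3]
 [-0.  -0.7]
 [-0.2  1.7]
 [-0.1 -0.2]
 [ 0.6  1. ]
 [ 0.6  0.2]
 [ 0.1 -0.6]
 [-0.3 -0.3]
 [-0.2  0.2]
 [-0.2 -0.6]
 [ 0.1  1.2]]
flange [0.60231585 0.14786836 0.08680623]
flange [0.60190131 0.14350779 0.08680623]
flange0 [0.60275668 0.14592118 0.08680623]
```

The fit gives the bolt at (0.602, 0.1455, 0.087), with corners at 39.5° mod 60. Next I grasp the mid wrench, lift it and bring it over the bolt.

```bash
python3 - <<'E'
from h import *
Y=2.113
move_gripper(.06)
reach([.5155,-.3515,.24],down(Y)); move_l([.5155,-.3515,.124],down(Y),.15)
move_gripper(0.0,100); s=sense(); print(s['time'],s['opening'],s['grip_force'],s['wrist_force'],s['position'])
if s['opening']>.014:
    move_l([.5155,-.3515,.285],down(Y),.15); s=sense(); print(s['opening'],s['wrist_force'],s['ft_torque'])
    yb=np.radians(-20.5)
    reach([.6022,.1455,.285],down(yb)); print(sense()['joints'])
    move_l([.6022,.1455,.255],down(yb),.1); dwell(.2)
    f,s=save('wrist','hov_w'); f2,_=save('side','hov_s'); print(sense()['time'],s['position'])
    u=np.round(proj(f2,[.602,.1455,.18])[0]).astype(int); c=f2['color'][u[1]-60:u[1]+60,u[0]-60:u[0]+60,::-1]
    cv2.imwrite('pics/hov.png',np.hstack([f['color'][:,160:480,::-1],cv2.resize(c,(400,400),interpolation=cv2.INTER_CUBIC)]))
    print(u)
E
```

```text
20.3833 0.01631732805616287 98.31774473190308 [1.20380201 1.15111093 5.7913241 ] [ 0.51615062 -0.35183181  0.12481648]
0.01694238964968015 [-0.57626577  0.00474929 -4.25401313] [ 0.04718778 -0.03418063 -0.08812142]
[ 1.18534332e-01  4.59512114e-01  2.37613255e-01  1.34897483e+00
 -1.69156965e-04 -2.66414534e+00]
24.875 [0.60260452 0.14551444 0.25578295]
[287 201]
```

View pics/hov.png

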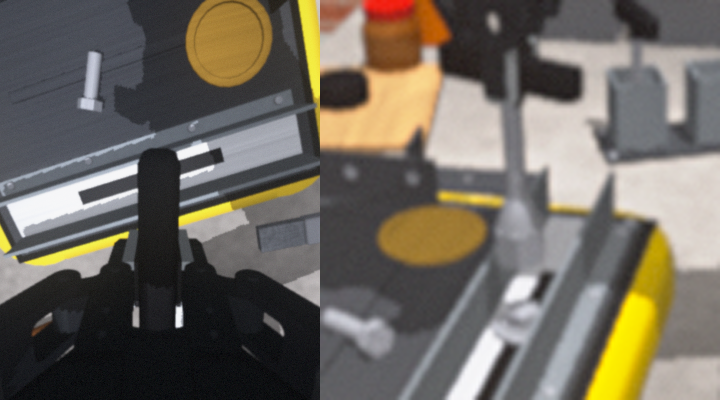

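The wrist view shows the handle with its +x end at full-image (319,150). The side crop shows the wrench foot, bottom edge at about (520,272), above the bolt at (515,320). Checking these against the predictions.

```bash
python3 - <<'E'
from h import *
f=load('hov_s'); w=load('hov_w'); o=np.array([227,141]); 
def c(P): return (proj(f,P)-o)*400/120+[320,0]
x,y=.6026,.1455
print('axis 137,163,250',c([[x,y,.137],[x,y,.163],[x,y,.26]]).round(0))
print('bolt seat/top',c([[.6022,.1455,.087],[.6022,.1455,.1]]).round(0))
T=np.eye(4);T[:3,:3]=Ro.from_euler('xyz',w['s_rot']).as_matrix();T[:3,3]=w['s_pos']
for e in (-.004,0,.004):
    P=[(T@[.0525+e,dy,-.031,1])[:3] for dy in (-.009,0,.009)]; print(e,proj(w,P).round(1))
g=cv2.cvtColor(w['color'],cv2.COLOR_RGB2GRAY); print(g[140:165,319]); print(g[165,290:350])
# crop big for foot
i=f['color'][170:260,240:330,::-1]; i=cv2.resize(i,(720,720),interpolation=cv2.INTER_CUBIC)[:600]
for P in ([x,y,.137],[x,y,.163],[.6022,.1455,.1]):
    p=(proj(f,P)[0]-[240,170])*8; cv2.circle(i,tuple(int(a) for a in p),3,(0,0,255),-1)
cv2.imwrite('pics/hov2.png',i)
E
```

```text
axis 137,163,250 [[521. 257.]
 [519. 223.]
 [511.  90.]]
bolt seat/top [[525. 318.]
 [524. 302.]]
-0.004 [[292.1 163.6]
 [314.8 163.6]
 [337.5 163.6]]
0 [[291.8 153.5]
 [314.7 153.5]
 [337.7 153.5]]
0.004 [[291.6 143.2]
 [314.7 143.2]
 [337.9 143.2]]
[106 105 106 103 109 103  96  69  47  32  27  29  29  28  26  32  31  34
  33  33  30  37  32  34  38]
[209 216 226 233 240 242 232 160  69  34  34  33  32  34  32  36  29  37
  33  32  30  36  32  31  33  33  35  31  37  39  36  34  36  36  41  33
  33  34  34  33  36  36  35  33  33  31  37  36  32  33  43  62  68  70
  67  69  70  69  65  68]
```

View pics/hov2.png

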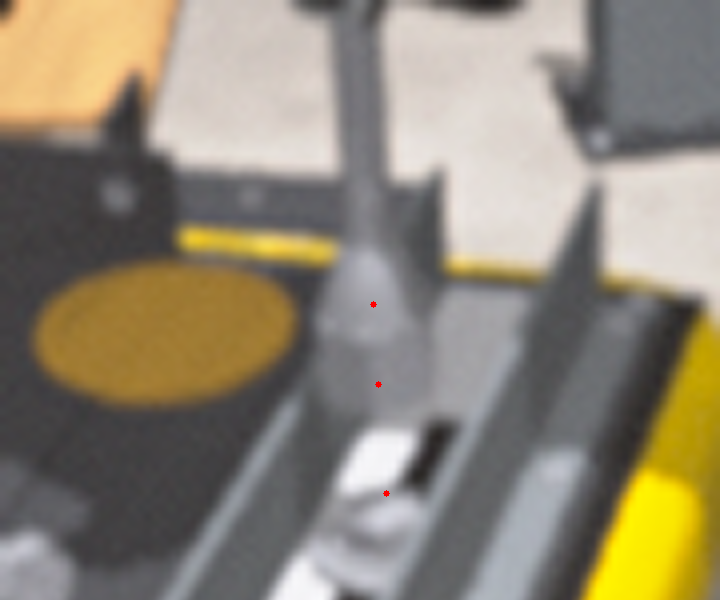

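Rotations check out. The wrench sits about 2.2 mm toward tool +x, which the side view confirms, so I correct for that and lower with force monitoring.

```bash
cat >> h.py <<'E'
def lower(x,y,z0,z1,yaw,lim=12,step=.002):
    f0=sense()['wrist_force'][2]; z=z0
    while z>z1:
        z-=step; move_l([x,y,z],down(yaw),.06); s=sense(); df=s['wrist_force']; 
        print(round(z,4),np.round(s['position'],4),df.round(1),s['ft_torque'].round(2))
        if df[2]-f0>lim: break
    return z
E
python3 - <<'E'
from h import *
yb=np.radians(-20.5); x,y=.5997,.1463
move_l([x,y,.225],down(yb),.06); s=sense(); print(s['time'],s['wrist_force'],s['ft_torque'])
lower(x,y,.225,.200,yb); print(sense()['time'])
E
```

```text
25.525 [ 0.18217833 -0.32502061 -3.75330594] [ 0.0117182  -0.03587611  0.01591754]
0.223 [0.5998 0.1463 0.2231] [ 0.2  0.  -3.8] [ 0.05  0.02 -0.04]
0.221 [0.5996 0.1463 0.2209] [ 0.1  0.  -3.3] [ 0.02 -0.04  0.01]
0.219 [0.5996 0.1463 0.2189] [ 0.1  0.2 -3.9] [-0.01  0.02 -0.06]
0.217 [0.6001 0.1464 0.2171] [ 1.7  1.2 -2.3] [ 0.18 -0.39 -0.01]
0.215 [0.6004 0.1466 0.2156] [3.1 1.8 2.1] [ 0.46 -0.81 -0.06]
0.213 [0.6007 0.1465 0.2151] [-0.1  0.4 13.4] [ 0.39 -0.1   0.02]
27.025
```

The cone centred the foot about 1 mm, then it stopped at 13 N, probably from a small angle error. I'll shift and search in yaw while pressing lightly.

```bash
python3 - <<'E'
from h import *
x,y=.6006,.1465; ok=False
for d in (0,3,6,9,12,-3,-6,-9,-12):
    yb=np.radians(-20.5+d); move_l([x,y,.2125],down(yb),.06); s=sense()
    print(d,s['position'].round(4),s['wrist_force'].round(1),s['ft_torque'].round(2),round(s['time'],2))
    if s['position'][2]<.2135: ok=True;break
E
```

```text
0 [0.6014 0.1466 0.215 ] [-3.  -0.5 18. ] [0.2  0.48 0.02] 27.27
3 [0.6015 0.1465 0.2149] [-1.8 -0.2 15.8] [ 0.11  0.25 -0.01] 27.52
6 [0.6012 0.1467 0.2135] [ 3.2  1.7 -1.2] [ 0.77 -0.93 -0.04] 27.77
```

```bash
python3 - <<'E'
from h import *
s=sense(); print(s['position'],s['wrist_force'])
z=lower(.6012,.1467,.2125,.198,np.radians(-14.5),18); print(sense()['time'],sense()['joints'][5])
E
```

```text
[0.60120483 0.14667087 0.21349056] [ 3.22226967  1.70529817 -1.24968006]
0.2105 [0.6013 0.147  0.21  ] [ 4.   2.6 -2.7] [ 0.93 -1.18  0.02]
0.2085 [0.6012 0.1469 0.208 ] [ 4.4  3.9 -5.5] [ 1.13 -1.39  0.01]
0.2065 [0.6012 0.1469 0.2062] [ 4.5  3.1 -5. ] [ 1.2  -1.34 -0.05]
0.2045 [0.6017 0.1468 0.2057] [1.9 3.4 6.7] [ 1.06 -0.72  0.09]
0.2025 [0.6022 0.1469 0.2055] [-1.1  3.1 20. ] [ 0.81  0.26 -0.04]
29.025 -2.767283855315821
```

Seated: it dropped 9.5 mm and now rests firmly. Turning clockwise in steps with torque monitoring.

```bash
python3 - <<'E'
from h import *
x,y=.602,.1472; t0=sense()['time']
a=-14.5
move_l([x,y,.2045],down(np.radians(a)),.06)
while a>-14.5-172:
    a-=8; move_l([x,y,.2045],down(np.radians(a)),.06); s=sense()
    yaw=np.degrees(s['ee_rot'][2])
    print(round(a,1),round(yaw,1),s['position'].round(4),s['wrist_force'].round(1),s['ft_torque'].round(2),round(s['opening'],4),round(s['time'],2))
    if abs(s['ft_torque'][2])>.9: break
print(sense()['joints'])
E
```

```text
-22.5 -22.5 [0.6022 0.1471 0.2056] [ 0.2  1.6 10. ] [ 0.71 -0.13 -0.12] 0.0166 29.57
-30.5 -30.5 [0.6026 0.1474 0.2056] [1.4 3.5 9.6] [ 1.08 -0.54 -0.07] 0.0166 29.86
-38.5 -38.5 [0.6028 0.1475 0.2056] [2.5 3.8 8.7] [ 1.2  -0.74 -0.12] 0.0163 30.15
-46.5 -46.5 [0.603  0.1476 0.2056] [2.5 3.3 8.2] [ 1.24 -1.02 -0.04] 0.0165 30.44
-54.5 -54.5 [0.6031 0.1476 0.2056] [4.6 5.  7.3] [ 1.28 -1.14 -0.04] 0.0167 30.73
-62.5 -62.5 [0.6033 0.1476 0.2057] [5.2 4.2 6.7] [ 1.19 -1.33 -0.06] 0.0165 31.02
-70.5 -70.5 [0.6035 0.1475 0.2057] [4.1 3.6 6.6] [ 1.2  -1.53 -0.1 ] 0.0164 31.32
-78.5 -78.5 [0.6036 0.1475 0.2057] [5.1 3.5 6.1] [ 1.16 -1.69 -0.04] 0.016 31.61
-86.5 -86.5 [0.6038 0.1474 0.2057] [5.8 2.2 5.9] [ 1.04 -1.92 -0.1 ] 0.0161 31.9
-94.5 -94.5 [0.6039 0.1473 0.2057] [6.2 2.8 5.3] [ 0.92 -2.   -0.02] 0.0167 32.19
-102.5 -102.5 [0.604  0.1472 0.2057] [5.6 2.3 5.6] [ 0.74 -2.16 -0.04] 0.0163 32.48
-110.5 -110.5 [0.6041 0.1471 0.2057] [7.7 2.6 5.4] [ 0.61 -2.25  0.02] 0.0166 32.77
-118.5 -118.6 [0.6042 0.1469 0.2057] [7.4 1.6 4.6] [ 0.48 -2.3  -0.06] 0.0166 33.07
-126.5 -126.6 [0.6042 0.1467 0.2057] [6.9 1.2 4.9] [ 0.25 -2.27 -0.05] 0.0166 33.36
-134.5 -134.6 [0.6043 0.1466 0.2057] [8.2 0.8 4.2] [ 0.06 -2.35 -0.01] 0.0166 33.65
-142.5 -142.6 [0.6043 0.1464 0.2057] [ 7.8 -0.9  5.4] [-0.19 -2.33 -0.02] 0.0169 33.94
-150.5 -150.6 [0.6042 0.1463 0.2057] [ 6.2 -1.   4.6] [-0.29 -2.27 -0.03] 0.0166 34.23
-158.5 -158.6 [0.6042 0.1461 0.2057] [ 8.  -1.6  4.7] [-0.4  -2.24 -0.05] 0.0166 34.52
-166.5 -166.6 [0.6042 0.146  0.2057] [ 7.3 -1.4  6.2] [-0.58 -2.17 -0.04] 0.0166 34.82
-174.5 -174.6 [0.6041 0.1459 0.2058] [ 6.3 -1.4  6.6] [-0.76 -2.02  0.25] 0.0166 35.11
-182.5 177.4 [0.6035 0.1461 0.2056] [ 4.8 -1.5  7.1] [-0.39 -1.51 -0.38] 0.0171 35.4
-190.5 169.4 [0.6035 0.146  0.2057] [ 4.  -1.5  9.9] [-0.55 -1.23 -0.2 ] 0.0166 35.69
[ 0.12108502  0.48593994  0.07378451  1.15531268 -0.00260391  0.30607924]
```

```bash
python3 - <<'E'
from h import *
def edges(f):
    g=cv2.cvtColor(f['color'],cv2.COLOR_RGB2GRAY).astype(int); o=[]
    for r in (160,175,190,205):
        row=g[r]; m=row<50; L=R=319
        while m[L]: L-=1
        while m[R]: R+=1
        o.append((r,L,R))
    col=g[:,319]; r=190
    while col[r]<50: r-=1
    return o,r
print(edges(load('hov_w')))
f,s=save('wrist','turn_w'); print(edges(f)); save('side','turn_s'); save('top','turn_t')
for a in (-194.5,-198.5):
    move_l([.602,.1472,.2045],down(np.radians(a)),.06); s=sense()
    print(a,s['position'].round(4),s['wrist_force'].round(1),s['ft_torque'].round(2),s['joint_torque'][5].round(3),round(s['opening'],4),round(s['time'],2))
f,s=save('wrist','turn_w2'); print(edges(f))
E
```

```text
([(160, 299, 338), (175, 296, 339), (190, 298, 339), (205, 297, 338)], 147)
([(160, 297, 337), (175, 296, 325), (190, 296, 338), (205, 297, 337)], 176)
-194.5 [0.6035 0.1461 0.2057] [ 3.8 -1.3  7.6] [-0.43 -1.4  -0.33] -0.099 0.0167 36.09
-198.5 [0.6034 0.1461 0.2057] [ 4.5 -1.4  7.8] [-0.42 -1.34 -0.13] 0.119 0.0168 36.34
([(160, 298, 336), (175, 319, 319), (190, 316, 326), (205, 297, 337)], 183)
```

```bash
python3 - <<'E'
from h import *
f=load('turn_s'); i=cv2.resize(f['color'][150:250,240:330,::-1],(540,600),interpolation=cv2.INTER_CUBIC)
w=load('turn_w2'); j=cv2.resize(w['color'][110:270,270:370,::-1],(250,400),interpolation=cv2.INTER_CUBIC)
j=np.vstack([j,np.zeros((200,250,3),np.uint8)])
cv2.imwrite('pics/turn.png',np.hstack([i,j]))
E
```

```text
(no output)
```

View pics/turn.png

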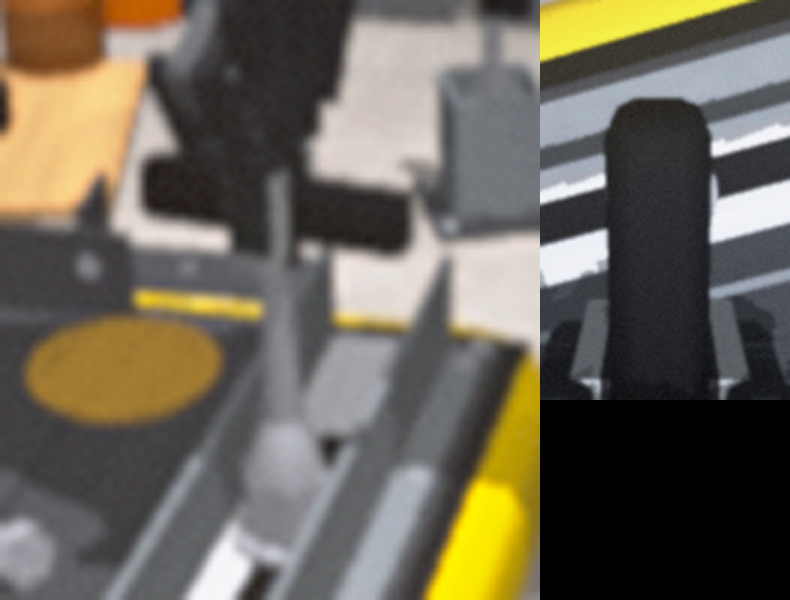

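The side view shows the foot down on the bolt flange, at about (270,540), and the handle still square in the fingers. The torque trace doesn't prove the stop was reached, so I'll continue clockwise in finer steps. That direction can only tighten.

```bash
python3 - <<'E'
from h import *
a=-198.5
for k in range(18):
    a-=3; move_l([.6025,.1465,.2045],down(np.radians(a)),.2); s=sense()
    print(a,s['position'].round(4),s['wrist_force'].round(1),s['ft_torque'].round(2),s['joint_torque'][5].round(3),round(s['opening'],4),round(s['time'],2))
    if s['ft_torque'][2]>.8: break
E
```

```text
-201.5 [0.6036 0.1457 0.2056] [ 3.6 -1.4  8. ] [-0.14 -1.01 -0.04] 0.119 0.0168 36.64
-204.5 [0.6035 0.1456 0.2056] [ 2.8 -0.   7.8] [-0.17 -0.85 -0.06] 0.137 0.0163 36.89
-207.5 [0.6033 0.1456 0.2056] [ 2.5 -0.8  8.6] [-0.21 -0.75 -0.04] 0.147 0.0165 37.14
-210.5 [0.6033 0.1456 0.2056] [ 2.6 -1.7  9. ] [-0.23 -0.68 -0.05] 0.158 0.0164 37.39
-213.5 [0.6034 0.1457 0.2055] [2.  0.1 9.1] [-0.08 -0.83 -0.08] 0.163 0.0166 37.64
-216.5 [0.6035 0.1457 0.2056] [ 3.8 -2.3  7.9] [-0.13 -0.94 -0.07] 0.157 0.0167 37.89
-219.5 [0.6036 0.1456 0.2056] [ 4.4 -1.   9.1] [-0.18 -1.03  0.01] 0.215 0.0164 38.14
-222.5 [0.6036 0.1456 0.2056] [ 3.5 -0.5  8.6] [-0.21 -0.99  0.15] 0.315 0.0166 38.39
-225.5 [0.6036 0.1456 0.2056] [ 3.3 -0.4  8.9] [-0.24 -0.93  0.18] 0.315 0.0164 38.64
-228.5 [0.6035 0.1456 0.2056] [ 3. -2.  8.] [-0.19 -0.96  0.11] 0.315 0.0167 38.89
-231.5 [0.6035 0.1456 0.2056] [ 2.8 -1.2  8.8] [-0.21 -0.9   0.26] 0.447 0.0164 39.14
-234.5 [0.6034 0.1457 0.2056] [ 2.9 -0.6  9. ] [-0.29 -0.85  0.52] 0.664 0.0165 39.39
-237.5 [0.6034 0.1457 0.2056] [ 4.5 -0.7  9.3] [-0.29 -0.82  0.52] 0.722 0.0164 39.64
-240.5 [0.6034 0.1456 0.2056] [ 2.9 -0.4  8.7] [-0.32 -0.73  0.49] 0.641 0.0168 39.89
-243.5 [0.6034 0.1456 0.2056] [ 3.2 -2.   8. ] [-0.29 -0.83 -0.05] 0.155 0.0165 40.14
-246.5 [0.6033 0.1456 0.2056] [ 1.9 -0.5  8.7] [-0.38 -0.69  0.33] 0.532 0.0166 40.39
-249.5 [0.6034 0.1454 0.2056] [ 2.6 -0.5  9.9] [-0.34 -0.66 -0.  ] -0.051 0.0165 40.64
-252.5 [0.6034 0.1455 0.2056] [ 1.8 -1.   7.4] [-0.24 -0.69 -0.39] -0.19 0.0166 40.89
```

The torque now repeats every 60°, peaking at about +0.5–0.7 N·m near -174° and -238° and free in between. That pattern means the bolt is on its stop and the wrench cammed over its corners. I'll press clockwise once more up to a moderate torque, relax, and lift off.

```bash
python3 - <<'E'
from h import *
a=-252.5; n=0
while a>-302:
    a-=3; move_l([.6025,.1465,.2045],down(np.radians(a)),.2); s=sense(); j=s['joint_torque'][5]
    print(a,s['position'].round(4),s['ft_torque'].round(2),j.round(3),round(s['time'],2))
    n=n+1 if j>.28 and s['ft_torque'][2]>.1 else 0
    if j>.4 or n>2: break
dwell(.2); s=sense(); print(s['ft_torque'][2],s['joint_torque'][5],s['joints'][5])
open('a.txt','w').write(str(a))
E
```

```text
-255.5 [0.6033 0.1455 0.2056] [-0.31 -0.72 -0.19] 0.043 41.14
-258.5 [0.6033 0.1456 0.2056] [-0.25 -0.67 -0.06] 0.086 41.39
-261.5 [0.6032 0.1456 0.2056] [-0.3  -0.61 -0.1 ] 0.097 41.64
-264.5 [0.6031 0.1456 0.2056] [-0.28 -0.47 -0.08] 0.122 41.89
-267.5 [0.603  0.1456 0.2056] [-0.24 -0.36 -0.04] 0.125 42.14
-270.5 [0.6029 0.1456 0.2056] [-0.15 -0.23 -0.15] 0.104 42.39
-273.5 [0.6028 0.1457 0.2056] [-0.11 -0.26 -0.05] 0.119 42.64
-276.5 [0.603  0.1457 0.2055] [-0.1  -0.32 -0.01] 0.153 42.89
-279.5 [0.6031 0.1457 0.2056] [-0.14 -0.43 -0.04] 0.135 43.14
-282.5 [0.6031 0.1457 0.2056] [-0.16 -0.47  0.08] 0.277 43.39
-285.5 [0.6031 0.1457 0.2056] [-0.19 -0.41  0.13] 0.295 43.64
-288.5 [0.603  0.1457 0.2056] [-0.14 -0.42  0.08] 0.294 43.89
-291.5 [0.603  0.1457 0.2056] [-0.14 -0.37  0.28] 0.442 44.14
0.2439942575769122 0.2485745307058096 2.0663723632722526
```

```bash
python3 - <<'E'
from h import *
for a in (-294,-287.5):
    move_l([.603,.1457,.2045],down(np.radians(a)),.2); dwell(.1); s=sense(); print(a,s['ft_torque'].round(2),s['joint_torque'][5])
yb=np.radians(a); move_l([.603,.1457,.2056],down(yb),.05)
move_l([.603,.1457,.225],down(yb),.08); s=sense(); print(s['wrist_force'],s['ft_torque'],s['opening'],s['position'])
move_l([.603,.1457,.285],down(yb),.2)
reach([.5155,-.3515,.285],down(2.113)); dwell(.2); s=sense(); print(s['time'],s['joints'].round(2),s['position'],s['wrist_force'],s['ft_torque'])
f,_=save('side','ret_s'); save('wrist','ret_w')
E
```

```text
-294 [ 0.23 -0.09  0.47] 0.4941989667713642
-287.5 [ 0.3  -0.16  0.17] 0.11793005280196667
[-0.66079775 -0.45756298 -4.25072378] [-0.02249163  0.06072545  0.0374004 ] 0.0165210840519164 [0.60239    0.14557706 0.22453701]
48.1833 [-0.71  0.47  0.25  1.35  0.    0.31] [ 0.51590333 -0.35086083  0.28501603] [-0.03465183 -0.2414633  -4.28681112] [-0.02977578 -0.01738827 -0.07310469]
```

```bash
python3 - <<'E'
from h import *
x,y,Y=.5155,-.3515,2.113
move_l([x,y,.205],down(Y),.2)
lower(x,y,.205,.124,Y,10,.0135); s=sense(); print(s['time'],s['position'],s['wrist_force'])
E
```

```text
0.1915 [ 0.5154 -0.3514  0.1915] [ 1.3 -0.5 -4.2] [ 0.04  0.03 -0.  ]
0.178 [ 0.5152 -0.3512  0.1774] [-0.2 -0.4 -3.9] [-0.03 -0.02 -0.03]
0.1645 [ 0.5152 -0.3512  0.1639] [-0.3 -0.  -2.6] [-0.01  0.04 -0.01]
0.151 [ 0.5152 -0.3512  0.1504] [ 1.  -0.2 -3.1] [ 0.01 -0.02 -0.  ]
0.1375 [ 0.5152 -0.3512  0.1369] [ 0.1 -0.2 -3.6] [-0.   -0.03 -0.05]
0.124 [ 0.5163 -0.3521  0.1247] [ 0.3 -0.5  4.7] [0.09 0.01 0.  ]
51.0833 [ 0.51625079 -0.35209149  0.12469975] [ 0.30745378 -0.48565453  4.71720013]
```

It touched the tube floor at the same height as before. Releasing, retreating and checking numerically.

```bash
python3 - <<'E'
from h import *
x,y,Y=.5155,-.3515,2.113
move_gripper(.05); move_l([x,y,.25],down(Y),.15); dwell(.3)
s=sense(); print(s['time'],s['wrist_force'],s['opening'])
# handle check in top camera: dark pixels at the original place
reach([.45,-.10,.30],down(Y)); dwell(.2)
f,_=save('top','end_t'); g=cv2.cvtColor(f['color'],cv2.COLOR_RGB2GRAY).astype(int); g0=cv2.cvtColor(load('top0')['color'],cv2.COLOR_RGB2GRAY).astype(int)
u=proj(f,[.516,-.351,.155])[0]; print(u, np.abs(g-g0)[165:275,390:500].mean(),np.abs(g-g0)[165:275,390:500].max())
for n,h in (('old',g0),('new',g)):
    m=(h[165:275,405:500]<50).astype(np.uint8); c,_,st,ce=cv2.connectedComponentsWithStats(m); print(n,[(st[k,4],(ce[k]+[405,165]).round(1)) for k in range(1,c) if st[k,4]>25])
print(sense()['time'])
E
```

```text
52.7917 [ 0.04376568  0.66106591 -0.08250208] 0.04996375332388194
[449.10656847 221.988676  ] 26.460247933884297 113
old [(np.int32(116), array([446.1, 222.4])), (np.int32(215), array([459.4, 250.9]))]
new [(np.int32(269), array([442.3, 234.1])), (np.int32(91), array([469.8, 246.8]))]
54.075
```

```bash
python3 - <<'E'
from h import *
print(sign_off())
E
```

```text
the job is handed in; nothing more can be done
None
```

I turned the bolt clockwise until its stop torque was felt, stood the mid wrench back in its own tube and handed the job in at about 54 s. I inferred that the bolt is home from torque alone: the wrench cammed over its corners at the stop, and I re-pressed it clockwise before lifting. The wrench touched the tube floor at its original height, but arm shadow spoiled my final camera check of it and the other two.

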